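# Find the gauge case with the stiff lid

## Robot

A 6-joint arm with a two-finger parallel gripper is mounted at the origin on a cart in front of the work surface, level with it; the furniture and walls round the work are solid. World frame = base frame: x ahead of the robot, y to its left, z up, the work surface at z = 0. Lengths are in mm, angles in rad, forces in N, time in s.
With the tool pointing down it reaches from about 275 to 725 mm from the base axis. Payload 5.6 kg.
Tool frame: the origin (TCP) lies midway between the tips of the shut fingers; the grasp point (between the pads) lies 19 mm behind it (arm.grip_point_offset is the distance from the TCP to the grasp point, in mm); z points along the fingers, y is the line along which they close (so a half turn about z gives the same grasp; the last joint's range is limited). The gripper opens to 85 mm and grips with 20 to 120 N. Pads are 22 mm wide; open, the fingers measure 114 mm over their backs; the gripper's body (76 mm by 85 mm) begins 54 mm behind the grasp point. The pads swing forward as they close: fully open they stand 13 mm farther back than shut.
Start: joints at [1.531, 0.255, 0.108, 0, -1.424, -0.285], TCP at [175.488, 521.245, 231.283] pointing down, gripper open.
Joint ranges: [-2.95, 2.95], [-1.21, 1.97], [-1.09, 1.5], [-2.87, 1.71], [-2.94, -0.07], [-3.05, 3.05]. Speed limits (rad/s): [2.57, 2.57, 3.14, 3.14, 3.14, 3.14].

## Interface

Orientations are given as a unit quaternion [x, y, z, w].
In Python, from workcell import arm gives the robot as it stands.
- The arm moves only by the tool servo_tool, never from a script. Its argument "steps" is a list that holds one entry, the list of rows, each a list of 6 numbers: the shift along the tool's x, y, z in cm, then the turn, a rotation vector about the tool's x, y, z in degrees. A call has 1 to 8 rows; each row is the pose to reach, as a shift and turn from the pose commanded when the call began, along the tool's axes at that moment; what a row does not reach only later rows make up. A row lasts 1/10 s, in which the tool goes at most 50 mm and 8.59 degrees, less where a joint would pass 70% of its speed; a pose out of reach is approached as far as the arm can. A call with a gripper value outside its range is refused whole. "fingers" is the closure, from 0 (fully open) to 1 (shut), set as the call begins (left out, the last holds). The fingers move at their own pace and stop on an object; "force" is the grip in N (left out, the last holds). Time passes only in rows, so rows that repeat a pose let the fingers close. It gives the time, the measured TCP pose, the force, the opening and the grip force at its end, in the units of the state.
- arm.state(): the state, without advancing time (a new reading comes with each control period).
- arm.get_image(name): name is "side" or "top"; returns a dict with "img" (400x640x3 uint8, red, green, blue), "fx", "fy", "cx", "cy" (pixels), "position" and "rotation" of the camera in the world. Camera axes: x right, y down, z forward; pixel columns grow to the right and rows downward; lengths in mm; the calibration is good to about 2 mm. A picture is of the moment at which its call begins. There is no depth.
- arm.sign_off(): hands the job in; it is judged then, once.
Trained networks look in a picture, given as the dict that the camera call returned (one of the last four; its "shot" number tells which), for a name from the list of things; names that differ only in an ending like _2 or _b are one class to them, and where a whole thing is asked for, a point or a joint stands for the part that bears it (a point fixed in the world has none). Each returns a list of dicts, best first, with "p" (0 to 1); they miss things now and then, are a little off and sometimes report something else, mostly with a low value. They report only what shows in the picture. A call takes as long as a camera call. They do not tell look-alikes from the thing itself.
- arm.cut_out(picture, target): "pixels" (400x640 bool, what is visible of it) and "box" ([left, top, right, bottom] in pixels, round what is visible of it).
- arm.mark_of(picture, target): "uv" ([column, row] in pixels: a listed point, or the origin of a listed thing).
The state is a dict: "time_s": time; "qpos": joint angles; "dq": joint speeds; "effort": joint torques, N m; "ee_pos": TCP position; "ee_rot": TCP orientation; "wrist_force": force on the tool from outside, world axes, zero at the start; "moment": the same for the moment, N m; "finger_gap": finger opening in mm; "grasp_force": force on a finger pad.
Only numpy, scipy, OpenCV 4.12 (cv2) and the standard library are available. Lean on these libraries where they do the work, as an engineer would, in place of code of your own. Each camera call takes 0.05 s, during which the arm holds its last target. There are 200 camera calls.

## Task

Check the hinges of the three small gauge cases in the rack: swing each lid up past upright and let go. The two good lids drop back wide open by themselves and are left like that, in place in the rack; the stiff one stays where you leave it, so shut it again and set that case gently down, upright and shut, in the middle of the reject cradle between its two end walls. Do not shift the loose things standing round about.

Things in the scene. Friction and masses are not known exactly. Their poses are not given: they have to be found in the camera images.
- case_a: One of three outwardly identical small gauge-block cases: dark steel body 56 (x) x 40 (y) x 20 mm with an aluminium lid on it, 25 mm high over the shut lid, about 0.45 kg, loose. Origin: centre of its underside; x points from the front (lid's free edge) to the hinge side, z up. All outer faces, the back too, are plain and flat, so it can be gripped front to back (56 mm) or across its sides (40 mm).
- case_a_lid (a joint): Lid angle of case_a in rad: 0 shut, 1.57 upright, 2.2 wide open, lying back at the stop. A good lid turns almost without friction: let go below about 1.15 it drops shut, past about 1.5 it drops back to the stop by itself. A stiff lid stays at whatever angle it is left (about 0.7 N at the cross-bar moves it) and binds at 1.9.
- case_a_hinge (a point): Middle of the hinge axis of case_a, fixed in its body at x +25.5, z +21 mm; the axis runs along the case's y.
- case_a_bar (a point): Centre of the cross-bar on the lid of case_a: along the case's y, 20 mm long, 10 mm thick, flat ends, swivels freely on its post (the lid turns while the gripper keeps pointing down). Lid shut: 20 mm in front of the case's centre, 43 mm above its underside, 18 mm above the lid's face (51 x 40 mm). 50.5 mm from the hinge axis. Fingers left close behind a raised lid hold it up.
- case_b: Like case_a: same look, size and axes (one of the three has a stiff hinge; which one cannot be seen).
- case_b_lid (a joint): Lid angle of case_b in rad: 0 shut, 1.57 upright, 2.2 wide open, lying back at the stop. A good lid turns almost without friction: let go below about 1.15 it drops shut, past about 1.5 it drops back to the stop by itself. A stiff lid stays at whatever angle it is left (about 0.7 N at the cross-bar moves it) and binds at 1.9.
- case_b_hinge (a point): Middle of the hinge axis of case_b, fixed in its body at x +25.5, z +21 mm; the axis runs along the case's y.
- case_b_bar (a point): Centre of the cross-bar on the lid of case_b: along the case's y, 20 mm long, 10 mm thick, flat ends, swivels freely on its post (the lid turns while the gripper keeps pointing down). Lid shut: 20 mm in front of the case's centre, 43 mm above its underside, 18 mm above the lid's face (51 x 40 mm). 50.5 mm from the hinge axis. Fingers left close behind a raised lid hold it up.
- case_c: Like case_a: same look, size and axes (one of the three has a stiff hinge; which one cannot be seen).
- case_c_lid (a joint): Lid angle of case_c in rad: 0 shut, 1.57 upright, 2.2 wide open, lying back at the stop. A good lid turns almost without friction: let go below about 1.15 it drops shut, past about 1.5 it drops back to the stop by itself. A stiff lid stays at whatever angle it is left (about 0.7 N at the cross-bar moves it) and binds at 1.9.
- case_c_hinge (a point): Middle of the hinge axis of case_c, fixed in its body at x +25.5, z +21 mm; the axis runs along the case's y.
- case_c_bar (a point): Centre of the cross-bar on the lid of case_c: along the case's y, 20 mm long, 10 mm thick, flat ends, swivels freely on its post (the lid turns while the gripper keeps pointing down). Lid shut: 20 mm in front of the case's centre, 43 mm above its underside, 18 mm above the lid's face (51 x 40 mm). 50.5 mm from the hinge axis. Fingers left close behind a raised lid hold it up.
- rack: Fixed plywood rack, 70 (x) x 190 (y) mm, with three bays side by side along its y, 58 mm apart, the middle one at its centre. Origin: centre of the underside; bay floors 3 mm up. Ribs 26 mm high (14 mm wide) leave bays 44 mm wide: a case in one (lid face at 28 mm) can only be gripped front to back, above lips 7 mm high at x +-31 to 34 mm. Hinges are on the rack's +x side.
- cradle: Fixed dark steel reject cradle: floor 80 (x) x 46 (y) mm, 3 mm thick, with two upright end walls 5 mm thick, 55 mm high over all (the top 8 mm flared outward), 64 mm apart inside along its x; open at both y sides, so a case is put in held across its sides, its length between the walls, either way round. Origin: centre of the underside.
- reel: Bystander: solder reel, 55 mm diameter, 40 mm high, loose; origin centre of the underside.
- tub: Bystander: clear screw tub with a lid, 59 mm diameter, 53 mm high, loose; origin centre of the underside.
- tape: Bystander: roll of black tape lying flat, 68 mm diameter, 19 mm high, loose; origin centre of the underside.
- battery: Bystander: 9 V block battery standing upright, 18 x 26 mm, 48 mm high, loose; origin centre of the underside.
Not all that is in view belongs to the job. Leave any blue look-alike of the case_a alone.

How it is judged (in metres and radians):
On the way:
1. a lid, swung open and let go, stays standing part open by itself (the stiff one) (((value of joint case_a_lid between 0.6 and 1.95 rad and velocity of joint case_a_lid between -0.1 and 0.1 rad/s and contact force between case_a and the fingers below 0.01 N and contact force between case_a and the arm below 0.01 N) or (value of joint case_b_lid between 0.6 and 1.95 rad and velocity of joint case_b_lid between -0.1 and 0.1 rad/s and contact force between case_b and the fingers below 0.01 N and contact force between case_b and the arm below 0.01 N) or (value of joint case_c_lid between 0.6 and 1.95 rad and velocity of joint case_c_lid between -0.1 and 0.1 rad/s and contact force between case_c and the fingers below 0.01 N and contact force between case_c and the arm below 0.01 N))), for 0.3 s.
At the end, for the whole second after the job is handed in: Good cases in their bays (within 20 mm of their start), lids lying back (over 2.0 rad); stiff case shut (under 0.12 rad), upright on the cradle floor, within 12 mm of its centre and 0.15 rad of its length; cases upright (0.1 rad) and at rest (((value of joint case_a_lid below 0.12 rad and horizontal distance between case_a and cradle below 0.012 m and angle between the x axis of case_a and the x axis of cradle, either way round below 0.15 rad and height (world z) of case_a below 0.006 m and value of joint each of case_b_lid, case_c_lid above 2 rad and distance of each of case_b, case_c from where it was at the start of the episode below 0.02 m) or (value of joint case_b_lid below 0.12 rad and horizontal distance between case_b and cradle below 0.012 m and angle between the x axis of case_b and the x axis of cradle, either way round below 0.15 rad and height (world z) of case_b below 0.006 m and value of joint each of case_a_lid, case_c_lid above 2 rad and distance of each of case_a, case_c from where it was at the start of the episode below 0.02 m) or (value of joint case_c_lid below 0.12 rad and horizontal distance between case_c and cradle below 0.012 m and angle between the x axis of case_c and the x axis of cradle, either way round below 0.15 rad and height (world z) of case_c below 0.006 m and value of joint each of case_a_lid, case_b_lid above 2 rad and distance of each of case_a, case_b from where it was at the start of the episode below 0.02 m)) and angle between each of case_a, case_b, case_c's own z axis and vertical below 0.1 rad and linear speed of each of case_a, case_b, case_c below 0.02 m/s); the robot touches nothing.
It fails at once if the reel is shifted by more than 20 mm (distance of reel from where it was at the start of the episode above 0.02 m).
It fails at once if the tub is shifted by more than 20 mm (distance of tub from where it was at the start of the episode above 0.02 m).
It fails at once if the tape is shifted by more than 20 mm (distance of tape from where it was at the start of the episode above 0.02 m).
It fails at once if the battery is shifted by more than 20 mm (distance of battery from where it was at the start of the episode above 0.02 m).
It fails at once if a case is dropped into the cradle (faster than 0.4 m/s within 30 mm of its centre, below 50 mm) ((linear speed of case_a above 0.4 m/s and horizontal distance between case_a and cradle below 0.03 m and height (world z) of case_a below 0.05 m) or (linear speed of case_b above 0.4 m/s and horizontal distance between case_b and cradle below 0.03 m and height (world z) of case_b below 0.05 m) or (linear speed of case_c above 0.4 m/s and horizontal distance between case_c and cradle below 0.03 m and height (world z) of case_c below 0.05 m)).
It also fails if it takes over 72 s, if anything falls off the work surface, if the arm or the gripper's body presses on something with over 40 N, if the wrist force passes 120 N, or if a joint passes its speed limit or range.

## Working session

There is one attempt and no reset: what is moved stays moved. The work goes in short steps, Python scripts to look and compute and a tool call to move; the robot and the scene stay as the last step left them, time stands still between calls to the robot, and variables do not carry over. Pictures are saved under pics/ and viewed, at most 11 in all, crops included, and the job is handed in when it is done.

Besides the shell and the picture viewer there is one more tool, called after ">>>" by a JSON object that holds its "method" and its "body", one argument or row to a line. servo_tool: Moves the arm, as the interface text tells. Its arguments: {"type":"object","properties":{"steps":{"type":"array"},"fingers":{"type":"number"},"force":{"type":"number"}},"required":["steps"]}

```bash
mkdir -p pics; cat > h.py <<'E'
import numpy as np, cv2
from workcell import arm
from scipy.spatial.transform import Rotation as R
def px2w(im,uv,z):
    d=np.array([(uv[0]-im["cx"])/im["fx"],(uv[1]-im["cy"])/im["fy"],1.])
    d=rot(im)@d; p=np.array(im["position"],float); return p+d*(z-p[2])/d[2]
def rot(im):
    r=np.array(im["rotation"],float)
    return r if r.shape==(3,3) else R.from_quat(r).as_matrix()
def w2px(im,P):
    c=rot(im).T@(np.array(P,float)-np.array(im["position"],float)); return [im["fx"]*c[0]/c[2]+im["cx"],im["fy"]*c[1]/c[2]+im["cy"]]
def save(im,n,box=None,s=1):
    i=im["img"][:,:,::-1]
    if box: i=i[box[1]:box[3],box[0]:box[2]]
    cv2.imwrite("pics/"+n+".png",cv2.resize(i,None,fx=s,fy=s,interpolation=cv2.INTER_CUBIC))
E
python3 - <<'E'
from h import *
s=arm.state(); print(s["ee_pos"],s["ee_rot"],s["finger_gap"])
for n in("top","side"):
    im=arm.get_image(n); save(im,n+"0"); print(n,im["position"],np.round(rot(im),3).tolist(),im["fx"])
    for t,z in(("case_a",0),("case_a_bar",46),("case_a_hinge",24),("rack",0),("cradle",0),("reel",0),("tub",0),("tape",0),("battery",0)):
        for m in arm.mark_of(im,t)[:5]:
            if m["p"]>.15: print(t,round(m["p"],2),np.round(m["uv"]),np.round(px2w(im,m["uv"],z)))
E
```

```text
[175.31214371 520.77067614 230.41096635] [ 9.86833662e-01 -1.61735689e-01 -1.13063764e-04  9.36283298e-04] 85.34162212421158
top [376.71692314 188.41157408 969.97194814] [[-0.003, -0.977, 0.212], [-1.0, 0.002, -0.004], [0.003, -0.212, -0.977]] 387.7565775095097
case_a 0.98 [260. 216.] [536. 351.   0.]
case_a 0.93 [265. 267.] [407. 332.   0.]
case_a 0.77 [284. 219.] [529. 289.   0.]
case_a 0.68 [303. 217.] [533. 240.   0.]
case_a 0.61 [222. 271.] [398. 439.   0.]
case_a_bar 0.79 [304. 227.] [502. 237.  46.]
case_a_bar 0.62 [222. 279.] [379. 426.  46.]
case_a_bar 0.55 [268. 260.] [422. 320.  46.]
case_a_hinge 0.88 [218. 262.] [420. 442.  24.]
case_a_hinge 0.75 [254. 271.] [397. 356.  24.]
case_a_hinge 0.65 [307. 210.] [547. 231.  24.]
rack 0.86 [281. 214.] [539. 297.   0.]
cradle 0.78 [408. 206.] [559. -27.   0.]
reel 0.75 [403. 147.] [719. -22.   0.]
tub 0.86 [347. 174.] [646. 128.   0.]
tape 0.73 [349. 252.] [443. 125.   0.]
battery 0.52 [307. 152.] [705. 232.   0.]
side [429.16582585 940.59306937 438.48531865] [[-0.987, -0.064, 0.148], [-0.161, 0.419, -0.894], [-0.005, -0.906, -0.424]] 375.4943412970813
case_a 0.82 [391. 309.] [394. 441.  -0.]
case_a 0.78 [381. 272.] [412. 341.   0.]
case_a 0.67 [313. 270.] [541. 353.   0.]
case_a 0.62 [321. 249.] [537. 280.   0.]
case_a 0.61 [332. 239.] [521. 235.   0.]
case_a_bar 0.87 [376. 246.] [424. 322.  46.]
case_a_bar 0.69 [402. 283.] [379. 427.  46.]
case_a_bar 0.57 [339. 223.] [505. 246.  46.]
case_a_hinge 0.82 [386. 269.] [403. 363.  24.]
case_a_hinge 0.64 [317. 229.] [553. 240.  24.]
case_a_hinge 0.6 [373. 296.] [425. 442.  24.]
rack 0.78 [324. 252.] [531. 288.   0.]
rack 0.27 [284. 211.] [657. 124.   0.]
cradle 0.88 [333. 187.] [556. -43.   0.]
reel 0.78 [274. 185.] [727. -32.   0.]
reel 0.61 [252. 232.] [705. 233.   0.]
tub 0.83 [283. 211.] [659. 124.   0.]
tape 0.62 [366. 216.] [451. 117.   0.]
battery 0.61 [251. 233.] [707. 238.   0.]
```

```bash
python3 - <<'E'
import cv2
i=cv2.imread("pics/top0.png");cv2.imwrite("pics/c1.png",cv2.resize(i[120:320,190:450],None,fx=3,fy=3,interpolation=2))
i=cv2.imread("pics/side0.png");cv2.imwrite("pics/c2.png",cv2.resize(i[150:330,220:440],None,fx=3.3,fy=3.3,interpolation=2))
E
```

```text
(no output)
```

View pics/c1.png

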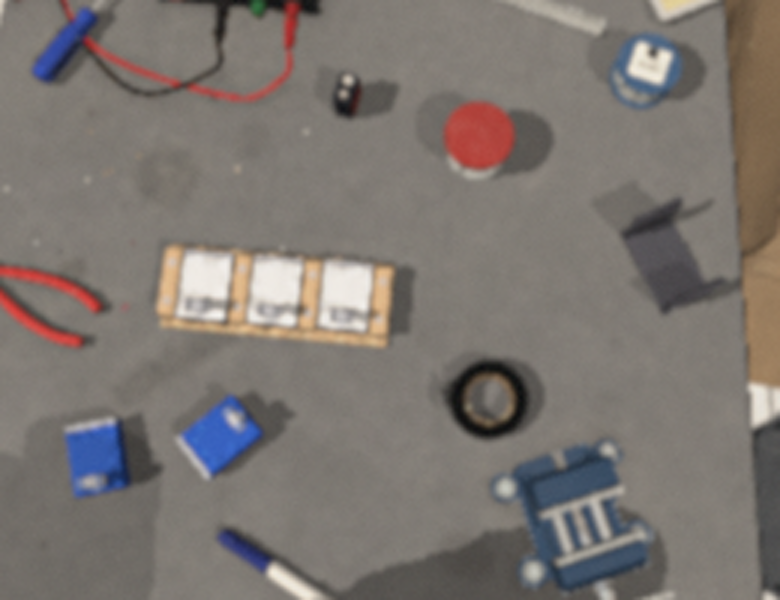

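View pics/c2.png

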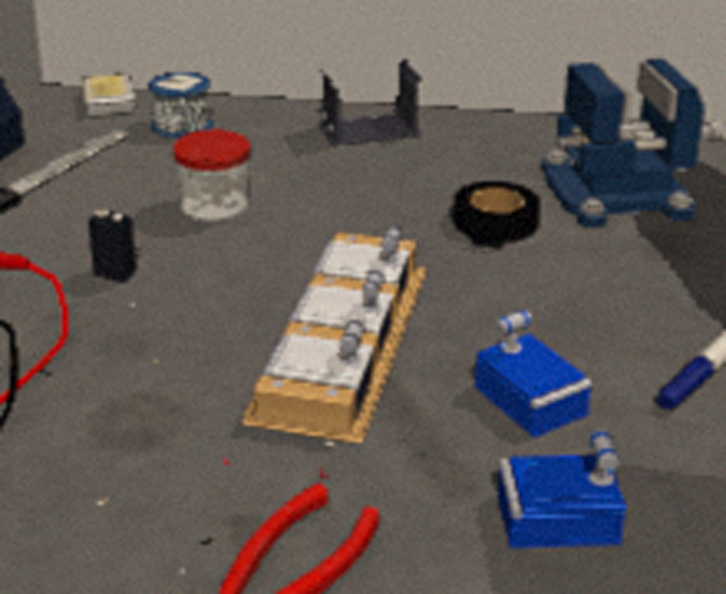

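The real candidates are the three white-lidded cases in the rack, at top-image px (258,216), (282,218) and (305,220). The blue look-alikes are at (222,272) and (263,265) and I'll leave them alone. The bars sit on the near (low x) side, so the hinges face away from the robot. The cradle is at about (412,207).

```bash
cat > fit.py <<'E'
from h import *
from scipy.optimize import minimize
def box(x0,x1,y0,y1,z0,z1): return [[x,y,z] for x in(x0,x1) for y in(y0,y1) for z in(z0,z1)]
def sil(im,parts,p,S=4):
    c,s=np.cos(p[2]),np.sin(p[2]); m=np.zeros((400*S,640*S),np.uint8)
    for P in parts:
        q=[w2px(im,[p[0]+c*a-s*b,p[1]+s*a+c*b,z]) for a,b,z in P]
        cv2.fillConvexPoly(m,cv2.convexHull(np.round((np.array(q,np.float32)+.5)*S).astype(np.int32)),1)
    return cv2.resize(m.astype(np.float32),(640,400),interpolation=cv2.INTER_AREA)
def fit(ims,masks,parts,p0):
    def f(p): return sum(np.abs(sil(i,parts,p)-m).sum()/m.sum() for i,m in zip(ims,masks))
    best=None
    for a in (-.15,.15):
        r=minimize(f,p0,method="Nelder-Mead",options=dict(initial_simplex=np.array(p0)+np.array([[0,0,0],[12,0,0],[0,12,0],[0,0,a]]),xatol=.1,fatol=1e-4))
        if best is None or r.fun<best.fun: best=r
    return best.x,best.fun
RACK=[box(-34,34,-95,95,0,7)]+[box(-31,31,y-7,y+7,0,26) for y in(-87,-29,29,87)]+[box(-28,28,y-20,y+20,3,28) for y in(-58,0,58)]
CRAD=[box(-40,40,-23,23,0,3),box(-37,-32,-23,23,0,47),box(32,37,-23,23,0,47),box(-41,-32,-23,23,47,55),box(32,41,-23,23,47,55)]
E
python3 - <<'E'
from fit import *
ims=[arm.get_image(n) for n in("top","side")]
def mask(im,t,near,r=15):
    out=np.zeros((400,640),bool)
    for m in arm.cut_out(im,t):
        b=m["box"]
        if m["p"]>.3 and np.hypot((b[0]+b[2])/2-near[0],(b[1]+b[3])/2-near[1])<r: out|=np.array(m["pixels"]); 
    return out
rm=[]
for im,n in zip(ims,[(281,217),(322,252)]):
    m=mask(im,"rack",n)
    mc=mask(im,"case_a",n,38)
    rm.append((m|mc).astype(np.float32)); print(m.sum(),mc.sum())
print("rack",fit(ims,rm,RACK,[532,295,-.04]))
cm=[mask(im,"cradle",n,25).astype(np.float32) for im,n in zip(ims,[(412,207),(333,180)])]
print([m.sum() for m in cm])
for a in(.0,.5,-.5): print("cradle",fit(ims,cm,CRAD,[558,-35,a]))
for i in(0,1): print("cr each",fit([ims[i]],[cm[i]],CRAD,[558,-35,.4]), fit([ims[i]],[rm[i]],RACK,[532,295,-.04]))
# bars triangulated
def ray(im,uv): return np.array(im["position"],float),(px2w(im,uv,0)-im["position"])
a=[m for m in arm.mark_of(ims[0],"case_a_bar") ]; b=[m for m in arm.mark_of(ims[1],"case_a_bar")]
for m in a:
  for n in b:
    p,d=ray(ims[0],m["uv"]);q,e=ray(ims[1],n["uv"])
    st=np.linalg.lstsq(np.c_[d,-e],q-p,rcond=None)[0]; A=p+st[0]*d;B=q+st[1]*e
    if np.linalg.norm(A-B)<8: print("bar",np.round((A+B)/2,1),np.round(np.linalg.norm(A-B),1),m["p"],n["p"])
E
```

```text
785 1132
900 1169
rack (array([ 5.29821125e+02,  2.93837543e+02, -9.11752114e-02]), np.float64(0.21682113409042358))
[np.float32(625.0), np.float32(425.0)]
cradle (array([ 5.58911908e+02, -3.43681906e+01,  4.15702667e-01]), np.float64(0.3113058805465698))
cradle (array([ 5.59065391e+02, -3.47332690e+01,  4.02873980e-01]), np.float64(0.3108588457107544))
cradle (array([ 5.58844794e+02, -3.43797971e+01,  4.14911348e-01]), np.float64(0.3142882287502289))
cr each (array([ 5.58349301e+02, -3.51654487e+01,  4.17061100e-01]), np.float64(0.0949999988079071)) (array([ 5.30156479e+02,  2.92722627e+02, -8.23585580e-02]), np.float64(0.12241627275943756))
cr each (array([ 5.58425461e+02, -2.94938309e+01,  4.24821177e-01]), np.float64(0.16220587491989136)) (array([ 5.29599484e+02,  2.94289220e+02, -8.36672535e-02]), np.float64(0.0887836217880249))
bar [379.3 428.8  45.4] 2.0 0.95 0.97
bar [424.9 323.2  48.3] 6.3 0.89 0.75
bar [507.1 290.   77.4] 7.9 0.59 0.57
```

```bash
cat >> h.py <<'E'
RK=(529.9,293.5,-0.085)
def rk(x,y,R0=None):
    X,Y,a=R0 or RK; return X+np.cos(a)*x-np.sin(a)*y, Y+np.sin(a)*x+np.cos(a)*y
def go(x,y,z,head,s=None):
    """row (cm,deg) from measured pose to pointing down, tool x at heading (deg)"""
    s=s or arm.state(); r=R.from_quat(s["ee_rot"]); h=np.radians(head)
    t=R.from_matrix(np.array([[np.cos(h),np.sin(h),0],[np.sin(h),-np.cos(h),0],[0,0,-1]]))
    v=(r.inv()*t).as_rotvec(degrees=True); d=r.inv().apply(np.array([x,y,z])-s["ee_pos"])/10
    return np.round(np.r_[d,v],2).tolist()
def swing(y,th0,th1,n=8,dz=-14):
    """rows from current pose along the bar's arc"""
    f=lambda t:np.r_[rk(25.5+50.5*np.cos(np.radians(154.2)-t),y),24+50.5*np.sin(np.radians(154.2)-t)]
    s=arm.state(); r=R.from_quat(s["ee_rot"])
    return [np.round(np.r_[r.inv().apply(f(t)-f(th0))/10,0,0,0],2).tolist() for t in np.linspace(th0,th1,n+1)[1:]]
E
python3 - <<'E'
from h import *
im=arm.get_image("top"); i2=arm.get_image("side")
for y in(58,0,-58):
    x,yy=rk(-20,y); print(x,yy,np.round((np.array(w2px(im,[x,yy,46]))-[190,120])*3),np.round((np.array(w2px(i2,[x,yy,46]))-[220,150])*3.3))
x,y=rk(-20,58); print(go(x,y,120,-4.87))
print(arm.state()["qpos"])
E
```

```text
514.8962721124943 352.98855477718115 [196. 304.] [352. 332.]
509.97220650995416 295.1979536560483 [268. 310.] [374. 281.]
505.04814090741405 237.40735253491545 [340. 316.] [393. 236.]
[37.54, 5.11, 11.13, 0.0, -0.0, -13.74]
[ 1.53061215e+00  2.55115098e-01  1.08214978e-01  9.78124489e-06
 -1.42391254e+00 -2.84626830e-01]
```

```bash
python3 - <<'E'
from h import *
im=arm.get_image("top"); i2=arm.get_image("side")
out=[]
for m,(l,t) in((im,(238,190)),(i2,(292,215))):
    i=cv2.resize(m["img"][t:t+60,l:l+90,::-1].copy(),None,fx=8,fy=8,interpolation=cv2.INTER_CUBIC)[:, :]
    if m is i2:
        pass
    for y in(58,0,-58):
        pts=[[*rk(a,y+b),28] for a,b in((-25.5,-20),(25.5,-20),(25.5,20),(-25.5,20))]
        q=((np.array([w2px(m,p) for p in pts])+.5-[l,t])*8).astype(np.int32); cv2.polylines(i,[q],True,(0,0,255),1)
        e=((np.array([w2px(m,[*rk(-20,y+b),46]) for b in(-10,10)])+.5-[l,t])*8).astype(np.int32); cv2.line(i,tuple(map(int,e[0])),tuple(map(int,e[1])),(0,200,0),1)
    out.append(i)
cv2.imwrite("pics/c3.png",cv2.resize(np.vstack(out),(450,600)))
E
```

```text
(no output)
```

View pics/c3.png

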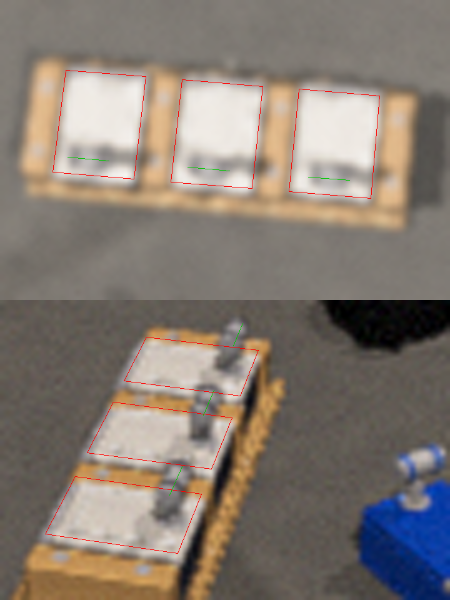

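The overlay agrees with the three white lids and their bars to within 2–3 mm in both views. I'm going above the left bar.

>>> {"method": "servo_tool", "body": {
  "steps": [
    [[4.7,0.6,1.4,0,0,-1.7],[9.4,1.3,2.8,0,0,-3.4],[14.1,1.9,4.2,0,0,-5.2],[18.8,2.6,5.6,0,0,-6.9],[23.5,3.2,7,0,0,-8.6],[28.2,3.8,8.3,0,0,-10.3],[32.9,4.5,9.7,0,0,-12],[37.5,5.1,11.1,0,0,-13.7]]
  ],
  "fingers": 0.55,
  "force": 20
}}

```text
time_s: 2.5
ee_pos: [516.4, 352.1, 119.9]
ee_rot: [0.999, -0.042, 0.0, -0.0]
wrist_force: [0.5, 0.8, 0.2]
finger_gap: 38.4
grasp_force: 0.0
```

```bash
python3 - <<'E'
from h import *
s=arm.state();print(s["ee_pos"],s["finger_gap"],s["time_s"])
x,y=rk(-20,58); print(go(x,y,32,-4.87)); print(swing(58,0,1.7,16))
E
```

```text
[516.35821009 352.11658615 119.85539027] 38.37978565060555 2.5
[-0.16, -0.07, 8.79, -0.02, -0.02, 0.03]
[[0.26, 0.0, -0.47, 0.0, 0.0, 0.0], [0.57, 0.0, -0.91, 0.0, 0.0, 0.0], [0.92, 0.0, -1.31, 0.0, 0.0, 0.0], [1.31, 0.0, -1.68, 0.0, 0.0, 0.0], [1.74, 0.0, -2.0, 0.0, 0.0, 0.0], [2.2, 0.0, -2.27, 0.0, 0.0, 0.0], [2.69, 0.0, -2.5, 0.0, 0.0, 0.0], [3.2, 0.0, -2.67, 0.0, 0.0, 0.0], [3.72, 0.0, -2.78, 0.0, 0.0, 0.0], [4.25, 0.0, -2.84, 0.0, 0.0, 0.0], [4.79, 0.0, -2.84, 0.0, 0.0, 0.0], [5.32, 0.0, -2.79, 0.0, 0.0, 0.0], [5.85, 0.0, -2.68, 0.0, 0.0, 0.0], [6.36, 0.0, -2.51, 0.0, 0.0, 0.0], [6.85, 0.0, -2.29, 0.0, 0.0, 0.0], [7.31, 0.0, -2.03, 0.0, 0.0, 0.0]]
```

>>> {"method": "servo_tool", "body": {
  "steps": [
    [[-0.1,0,3.5,0,0,0],[-0.15,-0.05,6.5,0,0,0],[-0.15,-0.05,8.2,0,0,0],[-0.15,-0.05,8.8,0,0,0],[-0.15,-0.05,8.8,0,0,0]]
  ]
}}

```text
time_s: 3.0
ee_pos: [513.0, 353.6, 31.7]
ee_rot: [0.999, -0.043, -0.0, 0.001]
wrist_force: [-0.5, -0.2, 1.0]
finger_gap: 38.6
grasp_force: 0.0
```

>>> {"method": "servo_tool", "body": {
  "steps": [
    [[0,0,0,0,0,0],[0,0,0,0,0,0],[0,0,0,0,0,0],[0,0,0,0,0,0]]
  ],
  "fingers": 0.85
}}

```text
time_s: 3.4
ee_pos: [513.6, 354.2, 33.5]
ee_rot: [0.999, -0.043, 0.001, -0.001]
wrist_force: [-0.4, -1.2, 3.8]
finger_gap: 19.1
grasp_force: 21.0
```

>>> {"method": "servo_tool", "body": {
  "steps": [
    [[0.26,0,-0.47,0,0,0],[0.57,0,-0.91,0,0,0],[0.92,0,-1.31,0,0,0],[1.31,0,-1.68,0,0,0],[1.74,0,-2.0,0,0,0],[2.2,0,-2.27,0,0,0],[2.69,0,-2.5,0,0,0],[3.2,0,-2.67,0,0,0]]
  ]
}}

```text
time_s: 4.2
ee_pos: [546.2, 351.1, 60.4]
ee_rot: [0.999, -0.043, 0.001, -0.0]
wrist_force: [-2.1, -1.6, 6.9]
finger_gap: 19.0
grasp_force: 21.2
```

>>> {"method": "servo_tool", "body": {
  "steps": [
    [[0.52,0,-0.11,0,0,0],[1.05,0,-0.17,0,0,0],[1.59,0,-0.17,0,0,0],[2.12,0,-0.12,0,0,0],[2.65,0,-0.01,0,0,0],[3.16,0,0.16,0,0,0],[3.65,0,0.38,0,0,0],[4.11,0,0.64,0,0,0]]
  ]
}}

```text
time_s: 5.0
ee_pos: [587.9, 347.1, 53.4]
ee_rot: [0.999, -0.043, 0.001, 0.0]
wrist_force: [2.9, -2.9, 3.9]
finger_gap: 19.0
grasp_force: 21.1
```

>>> {"method": "servo_tool", "body": {
  "steps": [
    [[0,0,0,0,0,0],[0,0,0,0,0,0],[0.5,0,-1,0,0,0],[1,0,-4,0,0,0],[1,0,-8,0,0,0],[1,0,-8,0,0,0]]
  ],
  "fingers": 0.55
}}

```text
time_s: 5.6
ee_pos: [599.1, 348.6, 140.4]
ee_rot: [0.999, -0.042, 0.005, -0.003]
wrist_force: [1.0, 0.6, 1.2]
finger_gap: 38.7
grasp_force: 0.0
```

```bash
python3 - <<'E'
from h import *
s=arm.state();print(s["ee_pos"],s["finger_gap"],s["time_s"])
im=arm.get_image("side"); save(im,"s1",(270,170,400,290),5)
E
```

```text
[599.1470653  348.55744324 140.38843431] 38.73350280291039 5.6
```

View pics/s1.png

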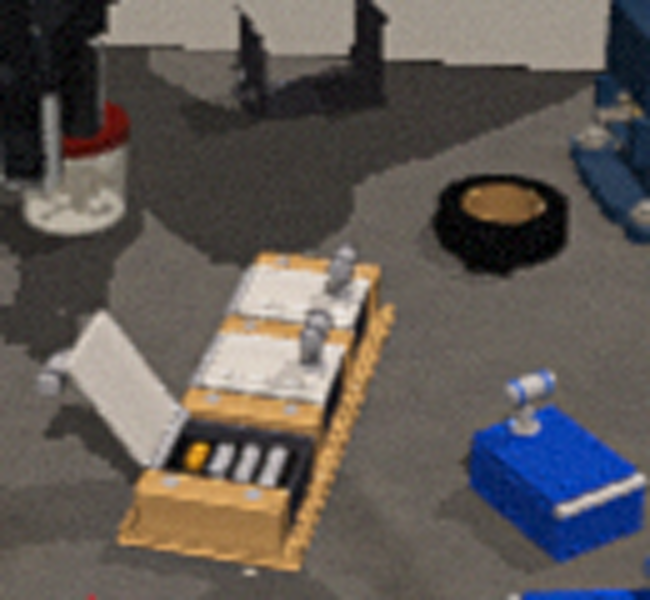

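The left lid stands open and the case is in place. I'll compare its angle with the projection for the stop.

```bash
python3 - <<'E'
from h import *
im=arm.get_image("side"); s=arm.state()
for th in(1.7,1.9,2.2):
    b=np.radians(154.2)-th; print(th,np.round((np.array(w2px(im,[*rk(25.5+50.5*np.cos(b),58),24+50.5*np.sin(b)]))-[270,170])*5), np.round((np.array(w2px(im,[*rk(25.5-51*np.cos(th),58),24+51*np.sin(th)]))-[270,170])*5))
x,y=rk(-20,0); print(go(x,y,120,-4.87),s["ee_pos"])
E
```

```text
1.7 [ 96. 333.] [148. 321.]
1.9 [ 77. 345.] [123. 323.]
2.2 [ 56. 369.] [ 90. 334.]
[-8.17, 5.97, 1.44, -0.17, -0.13, -0.02] [596.47455456 347.66061319 134.72350137]
```

Bar seen at (52,375), predicted (56,369) for 2.2 rad: the left lid is good. Next the middle one.

>>> {"method": "servo_tool", "body": {
  "steps": [
    [[-2.7,2.0,0.5,0,0,0],[-5.4,4.0,1,0,0,0],[-8.1,6,1.4,0,0,0],[-8.15,5.95,5,0,0,0],[-8.15,5.95,8,0,0,0],[-8.15,5.95,10,0,0,0],[-8.15,5.95,10,0,0,0]]
  ]
}}

```text
time_s: 6.4
ee_pos: [507.3, 292.8, 29.0]
ee_rot: [0.999, -0.043, -0.003, 0.002]
wrist_force: [-0.5, 0.5, 0.0]
finger_gap: 38.2
grasp_force: 0.0
```

```bash
python3 - <<'E'
from h import *
s=arm.state();x,y=rk(-21,0); print(s["ee_pos"],go(x,y,32.5,-4.87))
E
```

```text
[507.25925456 292.80639182  29.03874605] [0.15, -0.26, -0.35, 0.28, 0.32, -0.06]
```

>>> {"method": "servo_tool", "body": {
  "steps": [
    [[0.15,-0.2,-0.4,0,0,0],[0.15,-0.2,-0.4,0,0,0],[0.15,-0.2,-0.4,0,0,0],[0.15,-0.2,-0.4,0,0,0],[0.15,-0.2,-0.4,0,0,0]]
  ],
  "fingers": 0.85
}}

```text
time_s: 6.9
ee_pos: [511.9, 296.7, 37.5]
ee_rot: [0.999, -0.043, 0.001, -0.001]
wrist_force: [-0.3, -0.9, 3.4]
finger_gap: 19.0
grasp_force: 21.4
```

>>> {"method": "servo_tool", "body": {
  "steps": [
    [[0.26,0,-0.47,0,0,0],[0.57,0,-0.91,0,0,0],[0.92,0,-1.31,0,0,0],[1.31,0,-1.68,0,0,0],[1.74,0,-2.0,0,0,0],[2.2,0,-2.27,0,0,0],[2.69,0,-2.5,0,0,0],[3.2,0,-2.67,0,0,0]]
  ]
}}

```text
time_s: 7.7
ee_pos: [544.0, 293.5, 64.1]
ee_rot: [0.999, -0.043, 0.0, -0.0]
wrist_force: [-3.3, -0.4, 5.3]
finger_gap: 19.3
grasp_force: 21.6
```

>>> {"method": "servo_tool", "body": {
  "steps": [
    [[0.52,0,-0.11,0,0,0],[1.05,0,-0.17,0,0,0],[1.59,0,-0.17,0,0,0],[2.12,0,-0.12,0,0,0],[2.65,0,-0.01,0,0,0],[3.16,0,0.16,0,0,0],[3.65,0,0.38,0,0,0],[4.11,0,0.64,0,0,0]]
  ]
}}

```text
time_s: 8.5
ee_pos: [585.7, 289.8, 57.4]
ee_rot: [0.999, -0.043, 0.001, -0.0]
wrist_force: [1.5, -2.0, 4.6]
finger_gap: 19.4
grasp_force: 21.5
```

>>> {"method": "servo_tool", "body": {
  "steps": [
    [[0,0,0,0,0,0],[0,0,0,0,0,0],[0.5,0,-1,0,0,0],[1,0,-4,0,0,0],[1,0,-8,0,0,0],[1,0,-8,0,0,0],[1,0,-8,0,0,0]]
  ],
  "fingers": 0.55
}}

```text
time_s: 9.2
ee_pos: [594.6, 289.9, 138.7]
ee_rot: [0.999, -0.043, 0.001, -0.001]
wrist_force: [-1.0, -0.2, -0.7]
finger_gap: 38.7
grasp_force: 0.0
```

```bash
python3 - <<'E'
from h import *
im=arm.get_image("side"); s=arm.state(); save(im,"s2",(270,170,400,290),5)
for th in(1.7,1.9,2.2):
    b=np.radians(154.2)-th; print(th,np.round((np.array(w2px(im,[*rk(25.5+50.5*np.cos(b),0),24+50.5*np.sin(b)]))-[270,170])*5), np.round((np.array(w2px(im,[*rk(25.5-51*np.cos(th),0),24+51*np.sin(th)]))-[270,170])*5))
x,y=rk(-20,-58); print(go(x,y,120,-4.87),s["ee_pos"])
E
```

```text
1.7 [141. 260.] [191. 248.]
1.9 [123. 272.] [167. 250.]
2.2 [103. 295.] [136. 262.]
[-8.4, 5.95, 1.71, -0.04, 0.01, -0.04] [593.86534588 289.44750654 137.11560865]
```

View pics/s2.png

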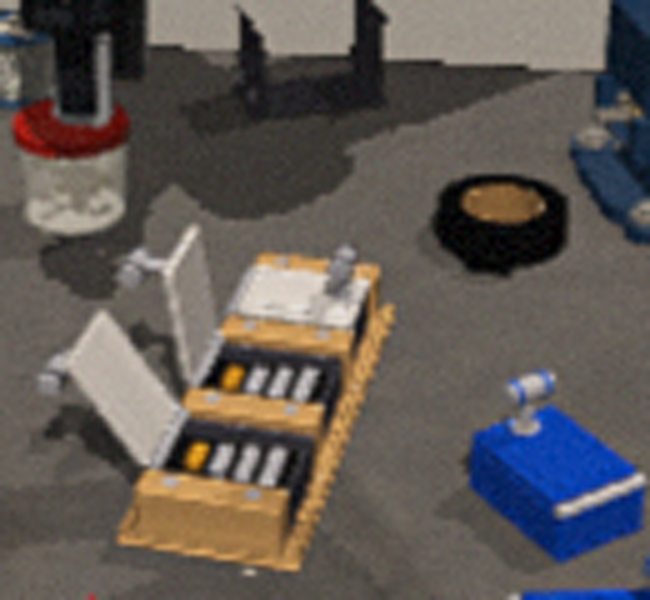

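The middle lid stays standing, with its bar at (133,265), about 1.75 rad, so it is the stiff one. Next the right lid.

>>> {"method": "servo_tool", "body": {
  "steps": [
    [[-2.8,2.0,0.5,0,0,0],[-5.6,4.0,1,0,0,0],[-8.4,6,1.7,0,0,0],[-8.4,6,5,0,0,0],[-8.4,6,8,0,0,0],[-8.4,6,9.8,0,0,0],[-8.4,6,10.2,0,0,0],[-8.4,6,10.2,0,0,0]]
  ]
}}

```text
time_s: 10.05
ee_pos: [504.7, 236.2, 34.0]
ee_rot: [0.999, -0.043, -0.001, 0.001]
wrist_force: [0.0, -0.2, 0.8]
finger_gap: 38.7
grasp_force: 0.0
```

```bash
python3 - <<'E'
from h import *
s=arm.state();x,y=rk(-20,-58); print(s["ee_pos"],go(x,y,32.5,-4.87))
E
```

```text
[504.71147973 236.15636285  34.0466807 ] [0.02, -0.13, 0.15, 0.11, 0.1, -0.03]
```

>>> {"method": "servo_tool", "body": {
  "steps": [
    [[0,0,0,0,0,0],[0,0,0,0,0,0],[0,0,0,0,0,0],[0,0,0,0,0,0]]
  ],
  "fingers": 0.85
}}

```text
time_s: 10.45
ee_pos: [505.9, 236.9, 35.8]
ee_rot: [0.999, -0.043, 0.001, -0.0]
wrist_force: [0.5, -0.7, 2.2]
finger_gap: 19.2
grasp_force: 21.0
```

>>> {"method": "servo_tool", "body": {
  "steps": [
    [[0.26,0,-0.47,0,0,0],[0.57,0,-0.91,0,0,0],[0.92,0,-1.31,0,0,0],[1.31,0,-1.68,0,0,0],[1.74,0,-2.0,0,0,0],[2.2,0,-2.27,0,0,0],[2.69,0,-2.5,0,0,0],[3.2,0,-2.67,0,0,0]]
  ]
}}

```text
time_s: 11.25
ee_pos: [538.3, 233.9, 62.8]
ee_rot: [0.999, -0.043, 0.001, -0.0]
wrist_force: [-0.8, -0.3, 3.5]
finger_gap: 18.9
grasp_force: 21.1
```

>>> {"method": "servo_tool", "body": {
  "steps": [
    [[0.52,0,-0.11,0,0,0],[1.05,0,-0.17,0,0,0],[1.59,0,-0.17,0,0,0],[2.12,0,-0.12,0,0,0],[2.65,0,-0.01,0,0,0],[3.16,0,0.16,0,0,0],[3.65,0,0.38,0,0,0],[4.11,0,0.64,0,0,0]]
  ]
}}

```text
time_s: 12.05
ee_pos: [579.6, 230.1, 55.6]
ee_rot: [0.999, -0.043, 0.001, 0.0]
wrist_force: [2.9, -1.0, 4.7]
finger_gap: 19.2
grasp_force: 21.1
```

>>> {"method": "servo_tool", "body": {
  "steps": [
    [[0,0,0,0,0,0],[0,0,0,0,0,0],[0.5,0,-1,0,0,0],[1,0,-4,0,0,0],[1,0,-8,0,0,0],[1,0,-8,0,0,0],[1,0,-8,0,0,0]]
  ],
  "fingers": 0.55
}}

```text
time_s: 12.75
ee_pos: [588.5, 230.1, 136.9]
ee_rot: [0.999, -0.043, 0.001, -0.001]
wrist_force: [0.4, -0.0, 0.0]
finger_gap: 38.9
grasp_force: 0.0
```

```bash
python3 - <<'E'
from h import *
im=arm.get_image("side"); s=arm.state(); save(im,"s3",(270,170,400,290),5)
for y0 in(0,-58):
  for th in(1.7,1.9,2.2):
    b=np.radians(154.2)-th; print(th,np.round((np.array(w2px(im,[*rk(25.5+50.5*np.cos(b),y0),24+50.5*np.sin(b)]))-[270,170])*5))
b=np.radians(154.2)-1.77;x,y=rk(25.5+50.5*np.cos(b),0); print(go(x,y,120,-4.87),s["ee_pos"],24+50.5*np.sin(b))
E
```

```text
1.7 [141. 260.]
1.9 [123. 272.]
2.2 [103. 295.]
1.7 [181. 197.]
1.9 [164. 208.]
2.2 [145. 230.]
[-0.7, -5.86, 1.54, -0.04, 0.02, -0.04] [587.73736296 229.74227311 135.34989078] 64.21754989850587
```

View pics/s3.png

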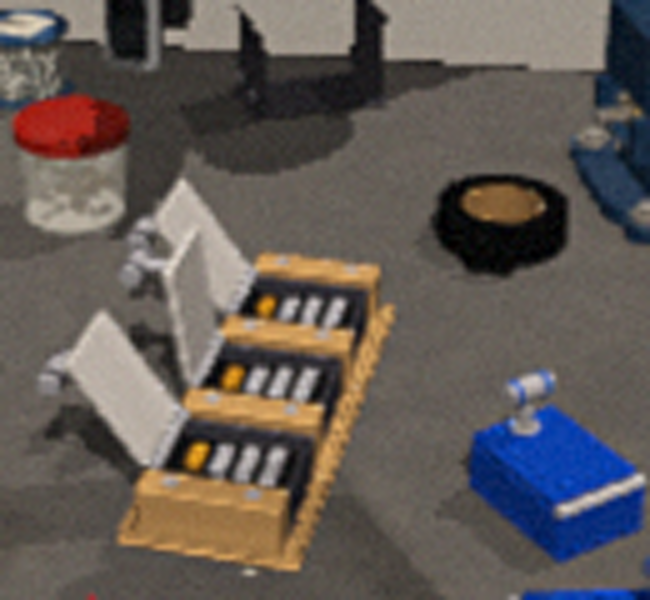

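The right lid is wide open, with its bar at (143,230). The middle one is still standing, so I'll regrip its bar where I left it.

>>> {"method": "servo_tool", "body": {
  "steps": [
    [[-0.3,-2.9,0.8,0,0,0],[-0.6,-5.9,1.5,0,0,0],[-0.6,-5.9,1.5,0,0,0],[-0.6,-5.9,4.5,0,0,0],[-0.7,-5.9,6.5,0,0,0],[-0.7,-5.9,7.8,0,0,0],[-0.7,-5.9,7.8,0,0,0]]
  ]
}}

```text
time_s: 13.5
ee_pos: [584.7, 287.7, 54.5]
ee_rot: [0.999, -0.043, -0.002, 0.002]
wrist_force: [0.1, -0.9, -0.6]
finger_gap: 38.7
grasp_force: 0.0
```

```bash
python3 - <<'E'
from h import *
s=arm.state(); print(s["ee_pos"],go(585.9,289.8,57,-4.87)); print(swing(0,1.74,0,16))
E
```

```text
[584.66976644 287.6701916   54.5084863 ] [0.1, -0.22, -0.25, 0.2, 0.24, -0.06]
[[-0.46, 0.0, -0.29, 0.0, 0.0, 0.0], [-0.96, 0.0, -0.53, 0.0, 0.0, 0.0], [-1.48, 0.0, -0.72, 0.0, 0.0, 0.0], [-2.01, 0.0, -0.84, 0.0, 0.0, 0.0], [-2.55, 0.01, -0.91, 0.0, 0.0, 0.0], [-3.1, 0.01, -0.92, 0.0, 0.0, 0.0], [-3.65, 0.01, -0.87, 0.0, 0.0, 0.0], [-4.19, 0.01, -0.76, 0.0, 0.0, 0.0], [-4.71, 0.01, -0.6, 0.0, 0.0, 0.0], [-5.21, 0.01, -0.37, 0.0, 0.0, 0.0], [-5.69, 0.01, -0.1, 0.0, 0.0, 0.0], [-6.13, 0.01, 0.23, 0.0, 0.0, 0.0], [-6.53, 0.0, 0.6, 0.0, 0.0, 0.0], [-6.89, 0.0, 1.01, 0.0, 0.0, 0.0], [-7.21, 0.0, 1.46, 0.0, 0.0, 0.0], [-7.47, 0.0, 1.94, 0.0, 0.0, 0.0]]
```

>>> {"method": "servo_tool", "body": {
  "steps": [
    [[0,0,0,0,0,0],[0,0,0,0,0,0],[0,0,0,0,0,0],[0,0,0,0,0,0]]
  ],
  "fingers": 0.85
}}

```text
time_s: 13.9
ee_pos: [586.8, 289.0, 58.3]
ee_rot: [0.999, -0.043, 0.001, -0.0]
wrist_force: [0.1, -0.7, 1.9]
finger_gap: 19.3
grasp_force: 21.2
```

>>> {"method": "servo_tool", "body": {
  "steps": [
    [[-0.46,0,-0.29,0,0,0],[-0.96,0,-0.53,0,0,0],[-1.48,0,-0.72,0,0,0],[-2.01,0,-0.84,0,0,0],[-2.55,0,-0.91,0,0,0],[-3.1,0,-0.92,0,0,0],[-3.65,0,-0.87,0,0,0],[-4.19,0,-0.76,0,0,0]]
  ]
}}

```text
time_s: 14.7
ee_pos: [543.7, 292.8, 65.0]
ee_rot: [0.999, -0.043, -0.0, -0.0]
wrist_force: [0.0, 0.7, 3.1]
finger_gap: 19.2
grasp_force: 21.3
```

>>> {"method": "servo_tool", "body": {
  "steps": [
    [[-0.52,0,0.16,0,0,0],[-1.02,0,0.39,0,0,0],[-1.5,0,0.66,0,0,0],[-1.94,0,0.99,0,0,0],[-2.34,0,1.36,0,0,0],[-2.7,0,1.77,0,0,0],[-3.02,0,2.22,0,0,0],[-3.28,0,2.75,0,0,0]]
  ]
}}

```text
time_s: 15.5
ee_pos: [512.0, 295.3, 37.3]
ee_rot: [0.999, -0.043, 0.0, 0.0]
wrist_force: [-0.7, -1.7, 20.0]
finger_gap: 18.9
grasp_force: 22.9
```

>>> {"method": "servo_tool", "body": {
  "steps": [
    [[0,0,0.1,0,0,0],[0,0,0.2,0,0,0],[0,0,0.2,0,0,0]]
  ]
}}

```text
time_s: 15.8
ee_pos: [512.3, 295.3, 37.8]
ee_rot: [0.999, -0.042, 0.001, -0.0]
wrist_force: [-4.6, -1.1, 16.0]
finger_gap: 19.0
grasp_force: 22.3
```

>>> {"method": "servo_tool", "body": {
  "steps": [
    [[0,0,-0.3,0,0,0],[0,0,-0.3,0,0,0],[0,0,-3,0,0,0],[0,0,-7,0,0,0],[0,0,-9,0,0,0],[0,0,-9,0,0,0]]
  ],
  "fingers": 0.55
}}

```text
time_s: 16.4
ee_pos: [513.2, 296.1, 128.3]
ee_rot: [0.999, -0.043, 0.002, -0.002]
wrist_force: [-0.4, 0.3, -0.8]
finger_gap: 38.4
grasp_force: 0.0
```

```bash
python3 - <<'E'
from h import *
from fit import *
s=arm.state(); print(s["ee_pos"],s["qpos"]); print(go(531.9,293.6,100,85.1),go(531.9,293.6,100,-94.87))
im=arm.get_image("side"); save(im,"s4",(270,170,400,290),5)
E
```

```text
[513.18595827 296.14076307 128.3019143 ] [ 7.87628864e-01  3.83259913e-01  2.40991147e-02  1.03578796e-03
 -1.20627525e+00  6.97295333e-01]
[1.87, 0.1, 2.84, 0.03, -0.35, -90.0] [1.87, 0.1, 2.84, -0.35, -0.03, 89.97]
```

View pics/s4.png

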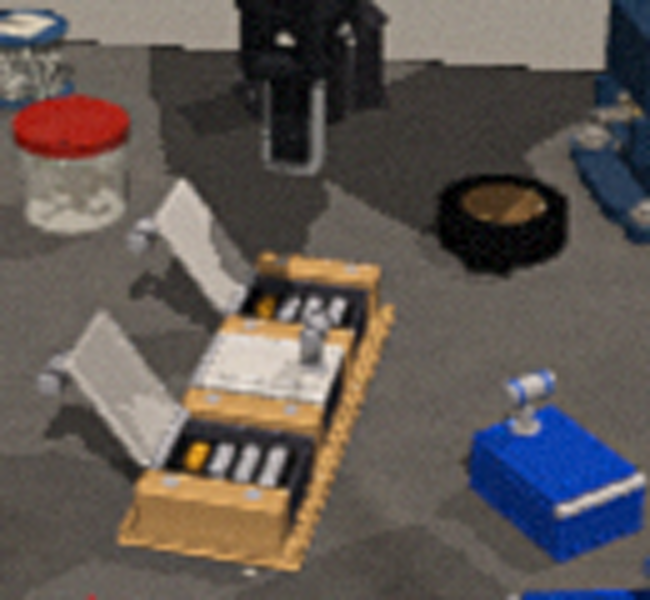

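The middle lid is shut. I'll turn the gripper 90°, open it fully and centre it over the middle case.

>>> {"method": "servo_tool", "body": {
  "steps": [
    [[0.4,0,0.4,0,0,8.2],[0.8,0,0.8,0,0,16.4],[1.2,0.1,1.2,0,0,24.6],[1.6,0.1,1.6,0,0,32.8],[1.8,0.1,2,0,0,41],[1.8,0.1,2.4,0,0,49.2],[1.8,0.1,2.8,0,0,57.4],[1.8,0.1,2.8,0,0,65.6]]
  ],
  "fingers": 0
}}

```text
time_s: 17.25
ee_pos: [528.2, 291.7, 94.3]
ee_rot: [0.815, -0.58, -0.001, 0.002]
wrist_force: [0.4, -0.3, -0.2]
finger_gap: 85.6
grasp_force: 0.0
```

>>> {"method": "servo_tool", "body": {
  "steps": [
    [[0,0,0,0,0,8.2],[0,0,0,0,0,16.4],[0,0,0,0,0,24.4],[0,0,0,0,0,24.4]]
  ]
}}

```text
time_s: 17.65
ee_pos: [528.6, 292.0, 95.3]
ee_rot: [-0.676, 0.737, 0.0, -0.002]
wrist_force: [0.3, 0.3, 0.7]
finger_gap: 85.5
grasp_force: 0.0
```

```bash
python3 - <<'E'
from h import *
s=arm.state(); print(s["ee_pos"],s["finger_gap"],go(530.8,293.6,8,-94.87))
E
```

```text
[528.60107824 292.00816266  95.26060099] 85.52640574431427 [-0.2, -0.23, 8.72, 0.16, -0.14, -0.13]
```

>>> {"method": "servo_tool", "body": {
  "steps": [
    [[-0.2,-0.2,3,0,0,0],[-0.2,-0.2,6,0,0,0],[-0.2,-0.2,8,0,0,0],[-0.2,-0.2,8.6,0,0,0],[-0.2,-0.2,8.6,0,0,0],[-0.2,-0.2,8.6,0,0,0]]
  ]
}}

```text
time_s: 18.25
ee_pos: [532.3, 294.9, 12.2]
ee_rot: [-0.677, 0.736, -0.0, 0.001]
wrist_force: [0.4, 0.7, 0.8]
finger_gap: 85.4
grasp_force: 0.0
```

>>> {"method": "servo_tool", "body": {
  "steps": [
    [[0,0,0,0,0,0],[0,0,0,0,0,0],[0,0,0,0,0,0],[0,0,0,0,0,0],[0,0,0,0,0,0]]
  ],
  "fingers": 0.45,
  "force": 40
}}

```text
time_s: 18.75
ee_pos: [531.5, 294.9, 12.5]
ee_rot: [-0.676, 0.737, 0.0, 0.0]
wrist_force: [-4.5, 0.1, 5.6]
finger_gap: 55.1
grasp_force: 42.3
```

Gripped at 55 mm. Lifting straight up.

>>> {"method": "servo_tool", "body": {
  "steps": [
    [[0,0,-1,0,0,0],[0,0,-3,0,0,0],[0,0,-6,0,0,0],[0,0,-9,0,0,0],[0,0,-9,0,0,0]]
  ]
}}

```text
time_s: 19.25
ee_pos: [534.3, 296.0, 106.5]
ee_rot: [-0.676, 0.736, -0.001, 0.004]
wrist_force: [1.4, 0.8, -4.1]
finger_gap: 54.9
grasp_force: 44.3
```

```bash
python3 - <<'E'
from h import *
s=arm.state(); print(s["ee_pos"],s["finger_gap"],s["grasp_force"],go(425,220,80,-66.1))
E
```

```text
[534.31805565 295.99119846 106.47754759] 54.86902100260286 44.31397318840027 [8.51, 10.27, 2.53, -0.49, 0.2, -28.77]
```

>>> {"method": "servo_tool", "body": {
  "steps": [
    [[1.4,1.7,0.3,0,0,-4.8],[2.8,3.4,0.6,0,0,-9.6],[4.3,5.1,1,0,0,-14.4],[5.7,6.9,1.4,0,0,-19.2],[7.1,8.6,1.9,0,0,-24],[8.5,10.3,2.3,0,0,-28.8],[8.5,10.3,2.3,0,0,-28.8],[8.5,10.3,2.3,0,0,-28.8]]
  ]
}}

```text
time_s: 20.05
ee_pos: [421.4, 218.3, 78.0]
ee_rot: [0.838, -0.546, -0.0, 0.0]
wrist_force: [0.5, 0.5, -3.8]
finger_gap: 54.9
grasp_force: 44.5
```

```bash
python3 - <<'E'
from h import *
s=arm.state(); print(s["ee_pos"],s["finger_gap"],s["grasp_force"],go(425,220,10.5,-66.1))
E
```

```text
[421.44002377 218.30769563  77.99460577] 54.879197024769866 44.45195585489273 [-0.01, -0.4, 6.75, 0.03, -0.0, -0.05]
```

>>> {"method": "servo_tool", "body": {
  "steps": [
    [[0,0,2,0,0,0],[0,0,4,0,0,0],[0,0,5.5,0,0,0],[0,0,6.3,0,0,0],[0,0,6.6,0,0,0],[0,0,6.75,0,0,0],[0,0,6.75,0,0,0]]
  ]
}}

```text
time_s: 20.75
ee_pos: [422.4, 219.1, 11.3]
ee_rot: [0.838, -0.545, 0.0, -0.0]
wrist_force: [0.6, -0.8, -4.4]
finger_gap: 54.6
grasp_force: 44.4
```

>>> {"method": "servo_tool", "body": {
  "steps": [
    [[0,0,0.1,0,0,0],[0,0,0.2,0,0,0],[0,0,0.2,0,0,0]]
  ]
}}

```text
time_s: 21.05
ee_pos: [422.2, 219.0, 9.5]
ee_rot: [0.838, -0.545, 0.0, -0.001]
wrist_force: [-1.6, -0.7, 1.7]
finger_gap: 54.4
grasp_force: 45.1
```

>>> {"method": "servo_tool", "body": {
  "steps": [
    [[0,0,0,0,0,0],[0,0,0,0,0,0],[0,0,0,0,0,0],[0,0,-3,0,0,0],[0,0,-7,0,0,0],[0,0,-8,0,0,0]]
  ],
  "fingers": 0.15
}}

```text
time_s: 21.65
ee_pos: [424.2, 220.2, 93.0]
ee_rot: [0.838, -0.545, 0.001, -0.003]
wrist_force: [-0.3, -0.2, -0.1]
finger_gap: 72.8
grasp_force: 0.0
```

>>> {"method": "servo_tool", "body": {
  "steps": [
    [[0,0,0,0,0,-8.2],[0,0,0,0,0,-16.4],[0,0,0,0,0,-24.6],[0,0,0,0,0,-32.8],[0,0,0,0,0,-41],[0,0,0,0,0,-49.2],[0,0,0,0,0,-57.4],[0,0,0,0,0,-65.6]]
  ]
}}

```text
time_s: 22.45
ee_pos: [421.9, 218.7, 88.6]
ee_rot: [1.0, -0.002, 0.0, -0.0]
wrist_force: [-0.6, -0.2, 1.4]
finger_gap: 72.7
grasp_force: 0.0
```

>>> {"method": "servo_tool", "body": {
  "steps": [
    [[0,0,0,0,0,-8.2],[0,0,0,0,0,-16.4],[0,0,0,0,0,-24.4],[0,0,0,0,0,-24.4],[0,0,0,0,0,-24.4]]
  ],
  "fingers": 0.25
}}

```text
time_s: 22.95
ee_pos: [421.8, 218.7, 88.7]
ee_rot: [0.979, 0.205, -0.0, 0.0]
wrist_force: [0.1, 0.5, 0.4]
finger_gap: 63.6
grasp_force: 0.0
```

```bash
python3 - <<'E'
from h import *
s=arm.state(); print(s["ee_pos"],s["finger_gap"],s["qpos"],go(422.5,219.2,9,23.9))
im=arm.get_image("side"); save(im,"s5",(260,120,420,250),5)
E
```

```text
[421.83805924 218.65790593  88.691377  ] 63.59056801928513 [ 8.09168528e-01  2.05506364e-01 -3.37649004e-01 -1.92298951e-05
 -1.02768350e+00  1.17484864e+00] [0.08, -0.02, 7.97, 0.0, 0.0, -0.22]
```

View pics/s5.png

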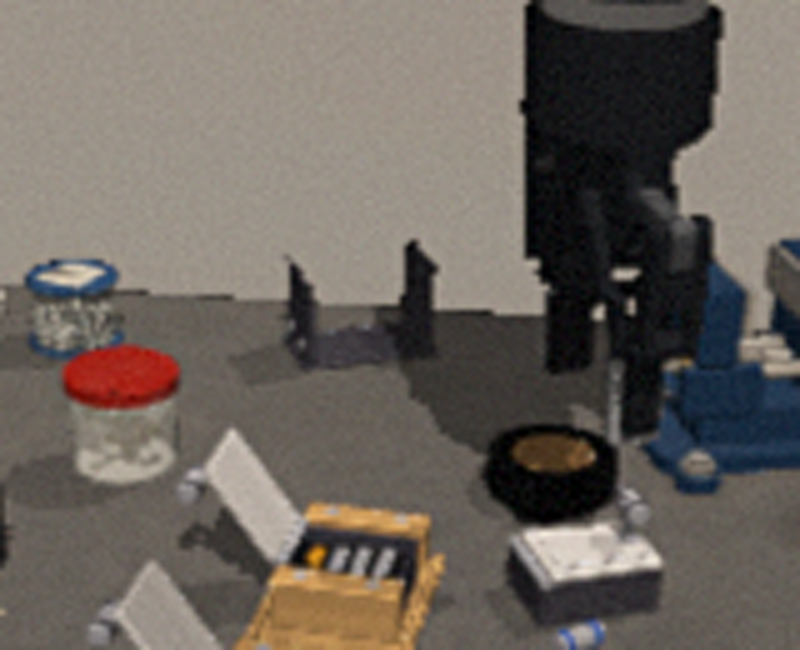

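The case stands shut and upright on the table at crop (585,570). Regripping it across its sides.

>>> {"method": "servo_tool", "body": {
  "steps": [
    [[0,0,3,0,0,0],[0.05,0,6,0,0,-0.2],[0.05,0,7.4,0,0,-0.2],[0.05,0,7.8,0,0,-0.2],[0.05,0,7.8,0,0,-0.2]]
  ]
}}

```text
time_s: 23.5
ee_pos: [422.3, 218.8, 10.7]
ee_rot: [0.978, 0.208, -0.0, 0.0]
wrist_force: [0.5, -1.1, 0.6]
finger_gap: 63.9
grasp_force: 0.0
```

>>> {"method": "servo_tool", "body": {
  "steps": [
    [[0,0,0,0,0,0],[0,0,0,0,0,0],[0,0,0,0,0,0],[0,0,0,0,0,0]]
  ],
  "fingers": 0.65
}}

```text
time_s: 23.9
ee_pos: [423.2, 219.4, 12.1]
ee_rot: [0.978, 0.209, 0.001, -0.0]
wrist_force: [-0.3, -0.1, 5.9]
finger_gap: 38.8
grasp_force: 41.0
```

>>> {"method": "servo_tool", "body": {
  "steps": [
    [[0,0,-1,0,0,0],[0,0,-4,0,0,0],[0,0,-8,0,0,0],[0,0,-10,0,0,0],[0,0,-10,0,0,0],[0,0,-10,0,0,0]]
  ]
}}

```text
time_s: 24.5
ee_pos: [421.4, 218.6, 110.1]
ee_rot: [0.978, 0.208, -0.001, -0.0]
wrist_force: [-0.8, -0.2, -5.3]
finger_gap: 39.0
grasp_force: 41.9
```

```bash
python3 - <<'E'
from fit import *
s=arm.state(); print(s["ee_pos"],s["finger_gap"],s["grasp_force"])
for n,near in(("top",(412,207)),("side",(333,180))):
    im=arm.get_image(n)
    for m in arm.cut_out(im,"cradle"):
        b=m["box"]; print(n,m["p"],b,np.sum(m["pixels"]))
        if m["p"]>.4 and abs((b[0]+b[2])/2-near[0])<20 and abs((b[1]+b[3])/2-near[1])<20: print(fit([im],[np.array(m["pixels"]).astype(np.float32)],CRAD,[558,-35,.41]))
    print([(m["p"],np.round(px2w(im,m["uv"],0))) for m in arm.mark_of(im,"cradle")[:2]])
print(go(558.4,-32.5,115,23.9))
E
```

```text
[421.39922344 218.60782596 110.14610003] 39.0246444720965 41.869139671325684
top 0.84 [395.2, 183.0, 429.1, 221.6] 677
(array([ 5.58003045e+02, -3.41224734e+01,  4.00644116e-01]), np.float64(0.10321270674467087))
top 0.18 [339.8, 155.1, 362.4, 179.6] 477
[(0.87, array([562., -29.,   0.]))]
side 0.4 [260.9, 171.4, 285.4, 192.7] 312
[(0.67, array([567., -36.,   0.]))]
[2.23, 28.49, -0.51, 0.04, 0.12, 0.19]
```

>>> {"method": "servo_tool", "body": {
  "steps": [
    [[1.5,2,-0.5,0,0,0.2],[2.35,6,-0.5,0,0,0.4],[2.35,10,-0.5,0,0,0.6],[2.35,14,-0.5,0,0,0.6],[2.35,18,-0.5,0,0,0.6],[2.35,22,-0.5,0,0,0.6],[2.35,26,-0.5,0,0,0.6],[2.35,28.4,-0.5,0,0,0.6]]
  ]
}}

```text
time_s: 25.6
ee_pos: [560.1, -33.4, 115.0]
ee_rot: [0.979, 0.203, -0.001, 0.0]
wrist_force: [0.0, 0.5, -4.2]
finger_gap: 38.9
grasp_force: 42.1
```

>>> {"method": "servo_tool", "body": {
  "steps": [
    [[0,0,2,0,0,0],[0,0,3.2,0,0,0],[0,0,3.2,0,0,0],[0,0,3.2,0,0,0]]
  ]
}}

```text
time_s: 26.0
ee_pos: [559.5, -30.4, 83.7]
ee_rot: [0.979, 0.204, -0.0, 0.0]
wrist_force: [-0.5, 0.1, -3.3]
finger_gap: 39.2
grasp_force: 42.0
```

```bash
python3 - <<'E'
from h import *
s=arm.state(); print(s["ee_pos"],s["finger_gap"],go(559.3,-31.5,15.2,23.5))
a=arm.get_image("top");b=arm.get_image("side")
save(a,"a6",(380,160,450,240),7); save(b,"b6",(300,130,370,210),7)
cv2.imwrite("pics/s6.png",np.hstack([cv2.imread("pics/a6.png"),cv2.imread("pics/b6.png")])[:, :][:560,:980][:, :])
i=cv2.imread("pics/s6.png"); cv2.imwrite("pics/s6.png",cv2.resize(i,(800,457)))
E
```

```text
[559.49321517 -30.39866529  83.68735163] 39.1887552515764 [-0.05, 0.09, 6.85, 0.01, 0.06, 0.05]
```

View pics/s6.png

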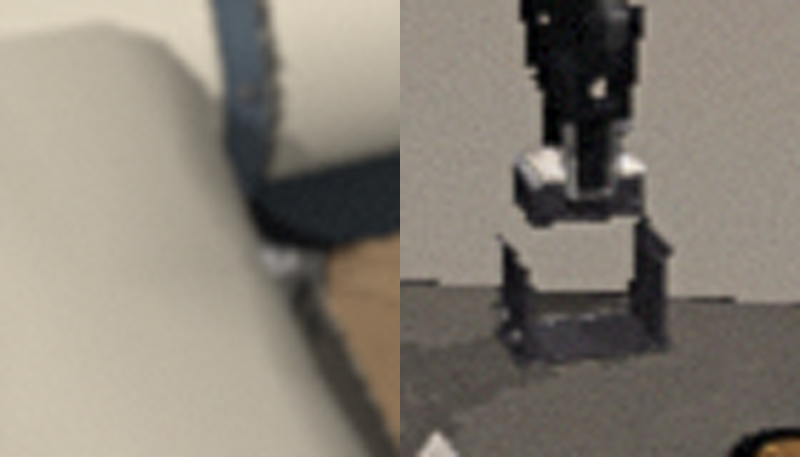

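The side view shows the case at (580,190) hanging above the cradle, whose walls stand at about x 512 and 650. I'll fit both in this same picture.

```bash
python3 - <<'E'
from fit import *
im=arm.get_image("side"); s=arm.state(); h=np.radians(23.5)
c=np.array(s["ee_pos"][:2])-1.1*np.array([np.cos(h),np.sin(h)]); z=s["ee_pos"][2]-12
print("case pred",c,z)
# overlay: case now (red), case lowered at target (green), cradle model from side fit (blue)
i=cv2.resize(im["img"][130:210,300:370,::-1].copy(),None,fx=8,fy=8,interpolation=2)
def dr(parts,p,col):
    cc,ss=np.cos(p[2]),np.sin(p[2])
    for P in parts:
        q=np.array([w2px(im,[p[0]+cc*a-ss*b,p[1]+ss*a+cc*b,zz]) for a,b,zz in P],np.float32)
        cv2.polylines(i,[np.round((cv2.convexHull(q)+.5-[300,130])*8).astype(np.int32)],True,col,1)
dr([box(-28,28,-20,20,z,z+25)],[*c,h],(0,0,255)); dr(CRAD,[558.3,-32,.41],(255,100,0))
cv2.imwrite("pics/s7.png",i[:600])
E
```

```text
case pred [559.24190216 -30.65835308] 72.74245359928383
```

View pics/s7.png

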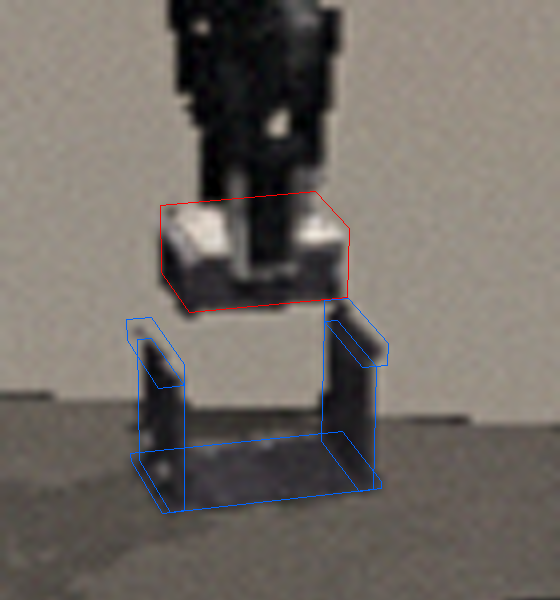

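>>> {"method": "servo_tool", "body": {
  "steps": [
    [[-0.1,0.08,1,0,0,0],[-0.1,0.08,2.2,0,0,0],[-0.1,0.08,3.4,0,0,0],[-0.1,0.08,4.6,0,0,0],[-0.1,0.08,5.6,0,0,0],[-0.1,0.08,6.2,0,0,0],[-0.1,0.08,6.5,0,0,0],[-0.1,0.08,6.5,0,0,0]]
  ]
}}

```text
time_s: 26.95
ee_pos: [559.0, -32.0, 18.4]
ee_rot: [0.979, 0.204, -0.0, 0.0]
wrist_force: [-0.2, 0.2, -4.2]
finger_gap: 39.3
grasp_force: 42.0
```

No wall contact. Lowering the rest gently.

>>> {"method": "servo_tool", "body": {
  "steps": [
    [[0,0,0.1,0,0,0],[0,0,0.2,0,0,0],[0,0,0.3,0,0,0],[0,0,0.35,0,0,0],[0,0,0.35,0,0,0]]
  ]
}}

```text
time_s: 27.45
ee_pos: [559.1, -31.9, 15.3]
ee_rot: [0.979, 0.204, 0.0, -0.0]
wrist_force: [-0.6, -1.4, -3.9]
finger_gap: 39.1
grasp_force: 42.0
```

>>> {"method": "servo_tool", "body": {
  "steps": [
    [[0,0,0.1,0,0,0],[0,0,0.2,0,0,0],[0,0,0.2,0,0,0],[0,0,0.2,0,0,0]]
  ]
}}

```text
time_s: 27.85
ee_pos: [559.2, -32.0, 15.1]
ee_rot: [0.979, 0.204, 0.0, 0.0]
wrist_force: [-6.0, 1.6, 9.3]
finger_gap: 38.9
grasp_force: 43.6
```

It's resting on the floor. Releasing and lifting.

>>> {"method": "servo_tool", "body": {
  "steps": [
    [[0,0,-0.1,0,0,0],[0,0,-0.1,0,0,0],[0,0,-0.1,0,0,0],[0,0,-2,0,0,0],[0,0,-6,0,0,0],[0,0,-11,0,0,0],[0,0,-16,0,0,0],[0,0,-16,0,0,0]]
  ],
  "fingers": 0.3
}}

```text
time_s: 28.65
ee_pos: [563.5, -32.2, 181.7]
ee_rot: [0.979, 0.204, 0.007, 0.002]
wrist_force: [-0.5, 1.1, -0.5]
finger_gap: 59.7
grasp_force: 0.0
```

>>> {"method": "servo_tool", "body": {
  "steps": [
    [[-4,-3,0,0,0,0],[-8,-6,0,0,0,0],[-12,-9,0,0,0,0],[-12,-9,0,0,0,0],[-12,-9,0,0,0,0]]
  ]
}}

```text
time_s: 29.15
ee_pos: [412.8, 3.0, 173.9]
ee_rot: [0.979, 0.204, 0.001, -0.0]
wrist_force: [0.9, 0.2, 0.7]
finger_gap: 59.7
grasp_force: 0.0
```

```bash
python3 - <<'E'
from fit import *
print(arm.state()["ee_pos"],arm.state()["wrist_force"])
b=arm.get_image("side"); save(b,"s8",(240,130,400,270),4.2)
i=cv2.imread("pics/s8.png")
for p,col in (([558.3,-32,.41],(0,0,255)),):
    cc,ss=np.cos(p[2]),np.sin(p[2])
    q=np.array([w2px(b,[p[0]+cc*x-ss*y,p[1]+ss*x+cc*y,z]) for x,y,z in box(-28,28,-20,20,3,28)],np.float32)
    cv2.polylines(i,[np.round((cv2.convexHull(q)+.5-[240,130])*4.2).astype(np.int32)],True,col,1)
cv2.imwrite("pics/s8.png",i)
E
```

```text
[412.78727834   2.97035068 173.92778406] [0.92689072 0.1846143  0.67225044]
```

View pics/s8.png

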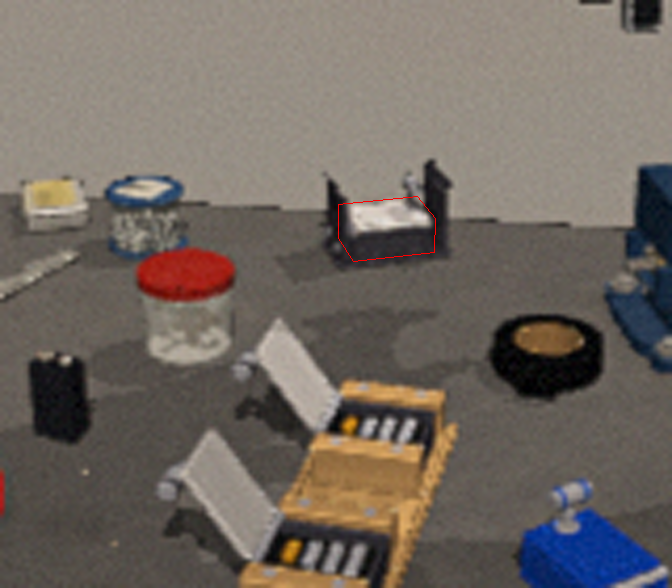

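The case sits shut, flat and centred in the cradle at crop (388,230). Both good lids lie back in their bays, the bystanders stand untouched and the arm is clear.

```bash
python3 -c "
from workcell import arm
print(arm.sign_off())"
```

```text
the job is handed in; nothing more can be done
None
```

The job is handed in, with no verdict returned: the middle case was the stiff one and now sits shut and upright in the reject cradle, while the left and right cases stay in the rack with their lids wide open and the loose things look undisturbed in the last picture.

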